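# Weigh two wooden rounds against each other and set the heavier aside

## Task

These two turned rounds look alike, but I need the denser one for a mallet head. Slide each round off its loading lane onto the balance pan in front of it, take your hand away and let the balance settle to show which is heavier; then push the heavier one off the back of its pan until it stands wholly on the rear shelf, and leave the lighter one lying on its pan. Do not let a round fall off the balance, and leave the things lying around it where they are.

Things in the scene. Friction and masses are not known exactly. Their poses are not given: they have to be found in the camera images.
- balance: equal-arm shop balance fixed to the bench, 257 x 256 x 132 high. Origin on the bench under the beam pivot; x points from the loading lanes over the pans to the rear shelf (away from the robot), y left, z up. Two straight tracks along x at y = +90 and -90: loading lane, pan, rear shelf. In the middle a pointer before a white dial, y -30 to 30, z to 132
- lane_left (a point): centre of the top of the left (+y) loading lane: a board at balance x -133 to -38, y 90, top z 68, 64 wide between side rails 12 high, open at both ends; nothing stands in front of it
- lane_right (a point): the same for the right loading lane, at balance y -90
- pan_left_top (a point): centre of the top of the left (+y) steel pan, at balance x 0: it spans x -35 to 35, 68 wide between side lips 12 high, open at front and back. Top at z 60 when the beam is level, 67 when up (about level with the loading lane), 53 when down (about level with the rear shelf)
- pan_right_top (a point): the same for the right (-y) steel pan
- shelf_mid (a point): middle of the top of the rear shelf, between the two tracks: one board behind both pans, balance x 38 to 118, y -123 to 123, top z 52, with a back stop at x 118 that rises to z 70
- scale_beam (a joint): beam angle in rad: 0 level (as when empty), positive = left (+y) pan down and right pan up, stops at +0.078 and -0.078. The difference between the two rounds tips it right to its stop in about a second, and the pans stay horizontal as they go up and down
- round_p: turned wooden disc standing flat, diameter 56, height 32, looks exactly like the other one, but one of the two weighs 75 to 95 g and the other 45 to 55 g. Origin at the centre of its underside, z up. Starts on one of the two loading lanes of the balance
- round_q: turned wooden disc standing flat, diameter 56, height 32, looks exactly like the other one, but one of the two weighs 75 to 95 g and the other 45 to 55 g. Origin at the centre of its underside, z up. Starts on one of the two loading lanes of the balance
- marker: red marker pen, 130 long, 21 thick, bystander lying right of the balance, origin under its middle
- offcut: small wooden offcut block 34x60x25, bystander right of the balance, origin under its middle
- punch: green taped punch, 122 long, 19 thick, bystander lying left of the balance, origin under its middle
- stone: red-brown sharpening stone 66x236x42, bystander lying behind the balance, origin under its middle
- spool: green tape spool, 53 across, 20 high, bystander behind on the left, origin under its middle
- oil_can: small oil can with a spout, 68 across, 136 high, bystander behind on the right, origin under its middle

How it is judged:
By the outcome, as a careful person would: the job done as asked, in the order asked, and still so for the second after the job is handed in, with the robot touching nothing.
It also fails if it takes over 54 s, if anything falls off the work surface, if the arm or the gripper's body presses on something with over 40 N, if the wrist force passes 120 N, or if a joint passes its speed limit or range.

## Robot

A 6-joint arm with a two-finger parallel gripper is mounted at the origin on a cart in front of the work surface, level with it; the furniture and walls round the work are solid. World frame = base frame: x ahead of the robot, y to its left, z up, the work surface at z = 0. Lengths are in m, angles in rad, forces in N, time in s.
With the tool pointing down it reaches from about 0.25 to 0.775 m from the base axis. Payload 4 kg.
Tool frame: the origin (TCP) lies at the very end of the fingers, on their centre line; the grasp point (between the pads) lies 19 mm behind it (robot.tcp_to_grasp is the distance from the TCP to the grasp point, in m); z points along the fingers, y is the line along which they close (so a half turn about z gives the same grasp; the last joint's range is limited). The gripper opens to 94 mm and grips with 3 to 60 N. Pads are 16 mm wide; open, the fingers measure 119 mm over their backs; the gripper's body (75 mm by 177 mm) begins 78 mm behind the grasp point.
Start: joints at [-1.305, 0.087, 1.371, -0, 1.684, -0.103], TCP at [0.198, -0.513, 0.206] pointing down, gripper open.
Joint ranges: [-3.1, 3.1], [-0.76, 2.03], [0.27, 2.55], [-1.08, 4.22], [0.17, 2.65], [-2.57, 2.57]. Speed limits (rad/s): [2.79, 2.79, 3.14, 3.14, 3.14, 3.14].

## Interface

Orientations are given as [roll, pitch, yaw] about the fixed x, y, z axes, in that order (R = Rz(yaw) Ry(pitch) Rx(roll)).
In Python, from bench import robot gives the robot as it stands.
- The arm moves only by the tool jog_arm, called in YAML: its name, and indented under it one key for each argument. Schema: {"type":"object","properties":{"offsets":{"type":"array","items":{"type":"array","prefixItems":[{"type":"number"},{"type":"array","items":{"type":"number"},"minItems":3,"maxItems":3},{"type":"number"}],"minItems":3,"maxItems":3},"minItems":1,"maxItems":20},"only":{"type":"string"},"quiet":{"type":"boolean"},"lines":{"type":"string"}},"required":["offsets"],"additionalProperties":false}. offsets is a list of rows, 1 to 20 of them, each written [opening, [dx, dy, dz], turn]: the finger opening in m, then dx, dy, dz in m, then a turn about the tool's z in rad; each row shifts and turns the commanded pose from where the row before left it, along the tool's axes as they then stand; what a row does not reach is not made up. A row lasts 1/12 s, in which the tool goes at most 0.0417 m and 0.125 rad, less where a joint would pass 70% of its speed; a pose out of reach is approached as far as the arm can. The fingers move at their own pace and stop on an object; the grip force is fixed at half the most. Time passes only in rows, so rows that do not move let the fingers close. The tool returns the time, the measured TCP pose, the force, the opening and the grip force at its end. only (a regular expression) keeps the lines of the reply that match it, lines (a string "A,B") keeps lines A to B, and quiet returns only ok. Input that does not fit is refused with a message, and nothing moves.
- robot.get_obs(): the state, without advancing time (a new reading comes with each control period).
- robot.snapshot(name): name is "side" or "top" or "wrist"; returns a dict with "color" (384x512x3 uint8, blue, green, red), "fx", "fy", "cx", "cy" (pixels), "k1" (the pictures are not rectified: a ray, as slopes to the right and down, at radius r is drawn at 1 + k1 r^2 times it, then the intrinsics apply), "extrinsics" (4x4, takes a point from world to camera coordinates). Camera axes: x right, y down, z forward; pixel columns grow to the right and rows downward; lengths in m; the calibration is good to about 2 mm. A picture is of the moment at which its call begins. There is no depth.
- robot.close_job(): hands the job in; it is judged then, once.
The state is a dict: "time": time; "joint_positions": joint angles; "qvel": joint speeds; "joint_torque": joint torques, N m; "tool_pos": TCP position; "ee_rot": TCP orientation; "wrist_force": force on the tool from outside, world axes, zero at the start; "wrist_torque": the same for the moment, N m; "width": finger opening in m; "finger_force": force on a finger pad.
Only numpy, scipy, OpenCV 4.12 (cv2) and the standard library are available. Lean on these libraries where they do the work, as an engineer would, in place of code of your own. Each camera call takes 0.05 s, during which the arm holds its last target. There are 200 camera calls.

## Working session

There is one attempt and no reset: what is moved stays moved. The work goes in short steps, Python scripts to look and compute and a tool call to move; the robot and the scene stay as the last step left them, time stands still between calls to the robot, and variables do not carry over. Pictures are saved under pics/ and viewed, at most 10 in all, crops included, and the job is handed in when it is done.

```bash
ls; mkdir -p pics
```

Create h.py:
```python
import numpy as np, cv2
from bench import robot
def snap(n,f=None):
    s=robot.snapshot(n)
    if f: cv2.imwrite('pics/'+f+'.png',s['color'])
    return s
def ray(s,u,v):
    K=np.array([[s['fx'],0,s['cx']],[0,s['fy'],s['cy']],[0,0,1.]])
    d=np.array([(u-s['cx'])/s['fx'],(v-s['cy'])/s['fy']]);p=d.copy()
    for _ in range(20): p=d/(1+s['k1']*(p@p))
    E=np.array(s['extrinsics']);R=E[:3,:3]
    return -R.T@E[:3,3], R.T@np.array([p[0],p[1],1])
def plane(s,u,v,z):
    o,d=ray(s,u,v); return o+d*(z-o[2])/d[2]
def tri(a,b):
    A=np.zeros((3,3));y=np.zeros(3)
    for o,d in (a,b):
        d=d/np.linalg.norm(d);P=np.eye(3)-np.outer(d,d);A+=P;y+=P@o
    x=np.linalg.solve(A,y)
    return x,[np.linalg.norm(np.cross(x-o,d/np.linalg.norm(d))) for o,d in (a,b)]
def proj(s,X):
    E=np.array(s['extrinsics']);p=E[:3,:3]@np.array(X)+E[:3,3];q=p[:2]/p[2];q=q*(1+s['k1']*(q@q))
    return [s['fx']*q[0]+s['cx'],s['fy']*q[1]+s['cy']]
```

Run:
```python
from h import *
a=snap('top','top0');b=snap('side','side0')
for s in (a,b): print(ray(s,s['cx'],s['cy']),s['fx'],s['k1'])
o=robot.get_obs();print(o['time'],o['ee_rot'],o['width'],robot.tcp_to_grasp)
```

```text
bench.py
pics
(array([0.47473094, 0.01121454, 0.91552735]), array([ 0.15816021, -0.01665704, -0.98727296])) 408.58468017877595 -0.15069989703385048
(array([ 0.47498859, -0.60483633,  0.64079366]), array([ 0.18584428,  0.71809867, -0.67066848])) 382.18957168699416 -0.10666166576088441
0.1 [-3.13958164e+00 -1.92180274e-04  3.68773215e-01] 0.09375653519388527 0.0188
```

View pics/top0.png

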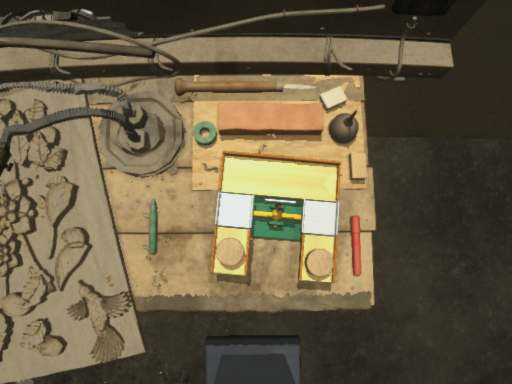

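View pics/side0.png

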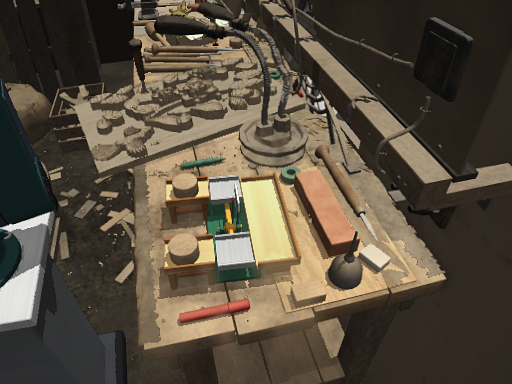

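The top view shows the left round at (230,252), the right one at (319,263), the white pans at (235,211) and (320,217), and the shelf at (280,178). The side view shows the rounds at (185,185) and (184,248). I'll enlarge both to pick exact features.

Run:
```python
from h import *
a=cv2.imread('pics/top0.png')[140:295,195:360];b=cv2.imread('pics/side0.png')[155:290,150:310]
cv2.imwrite('pics/ta.png',cv2.resize(a,None,fx=3.6,fy=3.6,interpolation=cv2.INTER_CUBIC))
cv2.imwrite('pics/sb.png',cv2.resize(b,None,fx=4,fy=4,interpolation=cv2.INTER_CUBIC))
for n,o in (('top0',(195,140)),('side0',(150,155))):
    im=cv2.imread(f'pics/{n}.png');h=cv2.cvtColor(im,cv2.COLOR_BGR2HSV)
    w=cv2.inRange(h,(0,0,130),(179,50,255)) 
    for nm,m in(('white',w),('round',cv2.inRange(h,(8,60,90),(18,135,215)))):
        nn,l,st,c=cv2.connectedComponentsWithStats(m)
        for i in range(1,nn):
            if st[i,4]>120 and 150<c[i][0]<350 and 150<c[i][1]<290: print(n,nm,st[i],c[i].round(1))
for p in [(230,252),(240,268),(319,263),(222,236)]: print(cv2.cvtColor(cv2.imread('pics/top0.png'),cv2.COLOR_BGR2HSV)[p[1],p[0]])
```

```text
top0 white [ 215  192   40   36 1221] [234.2 209.7]
top0 white [ 302  199   38   37 1191] [320.1 217.3]
top0 round [174 159  25  15 138] [185.1 166.7]
top0 round [ 144  218   70   57 1228] [174.7 244.1]
top0 round [241 270  34  24 268] [259.1 283.5]
side0 white [209 179  33  25 545] [224.8 189.6]
side0 white [215 237  40  29 920] [233.8 251.1]
side0 round [  100   115   346   243 28164] [262.5 247.5]
[ 18  99 213]
[ 30 100 229]
[ 19  99 198]
[ 27 108 230]
```

View pics/ta.png

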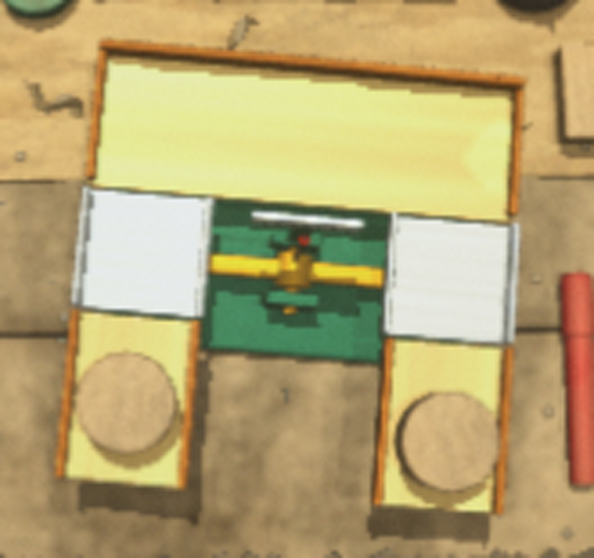

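View pics/sb.png

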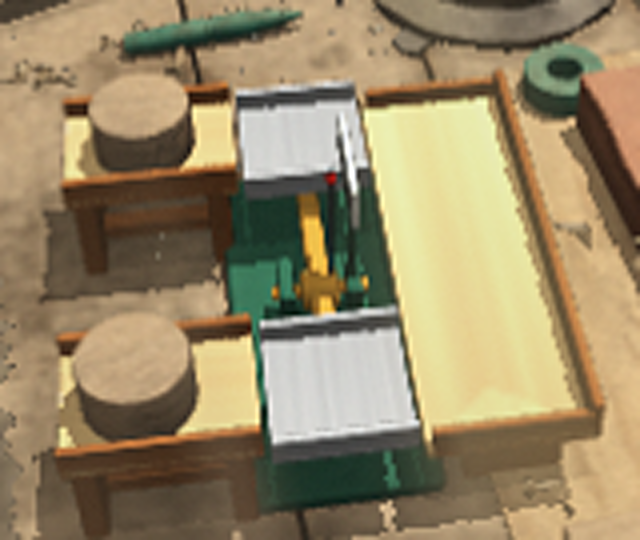

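Left round's top disc is at crop (127,402) in the top view and (139,107) in the side view; the right round's is at (449,441) and (134,358). The shelf's rear corners are at (104,43)/(521,80) and (500,75)/(601,405). Now I'll triangulate.

Run:
```python
from h import *
a=snap('top');b=snap('side')
T=lambda u,v:((u+.5)/3.6-.5+195,(v+.5)/3.6-.5+140)
S=lambda u,v:((u+.5)/4-.5+150,(v+.5)/4-.5+155)
P={}
for n,t,s in [('roundL',(127,402),(139,107)),('roundR',(449,441),(134,358)),('backL',(104,43),(500,75)),('backR',(521,80),(601,405)),
 ('lipLf',(74,311),(236,92)),('lipLb',(87,187),(353,84)),('lipRf_in',(386,342),(261,325)),('lipRb_in',(391,213),(398,310)),('lipRf_out',(510,345),(275,445)),('lipRb_out',(515,224),(420,432))]:
    x,e=tri(ray(a,*T(*t)),ray(b,*S(*s)));P[n]=x;print(n,x.round(4),np.round(e,4))
for n,t,z in [('RL',(127,402),.1),('RR',(449,441),.1),('backL',(104,43),.07),('backR',(521,80),.07),('panL',T and None,0)][:4]: print(n,plane(a,*T(*t),z).round(4))
# pan centres by white mask corners, plane z=.06
im=a['color'];h=cv2.cvtColor(im,cv2.COLOR_BGR2HSV);w=cv2.inRange(h,(0,0,130),(179,50,255))
c,_=cv2.findContours(w,0,2)
for k in c:
    if cv2.contourArea(k)>800:
        r=cv2.minAreaRect(k);q=cv2.boxPoints(r);print(np.array([plane(a,*p,.066)[:2] for p in q]).round(4).tolist(),plane(a,*r[0],.066).round(4))
d=P['backL']-P['backR'];print('yaw',np.arctan2(-d[0],d[1]))
```

```text
roundL [0.4846 0.0482 0.0984] [0.0014 0.0014]
roundR [ 0.4611 -0.1297  0.098 ] [0.0009 0.0009]
backL [0.6963 0.0628 0.0667] [0.0015 0.0015]
backR [ 0.6724 -0.1858  0.0666] [0.0013 0.0013]
lipLf [0.5393 0.0795 0.0718] [0.0007 0.0007]
lipLb [0.6093 0.0724 0.0698] [0.0015 0.0015]
lipRf_in [ 0.521  -0.0996  0.0705] [0.0022 0.0022]
lipRb_in [ 0.5928 -0.1048  0.0685] [0.0011 0.0011]
lipRf_out [ 0.5164 -0.1722  0.0686] [0.0004 0.0004]
lipRb_out [ 0.5857 -0.1786  0.065 ] [0.0014 0.0014]
RL [0.4859 0.0481 0.1   ]
RR [ 0.462  -0.1293  0.1   ]
backL [0.6971 0.0625 0.07  ]
backR [ 0.6729 -0.1852  0.07  ]
[[0.5243, -0.0971], [0.5942, -0.1055], [0.5863, -0.1832], [0.5161, -0.1739]] [ 0.5551 -0.1397  0.066 ]
[[0.5418, 0.0823], [0.6117, 0.0761], [0.6038, -0.0017], [0.5341, 0.0054]] [0.5727 0.0405 0.066 ]
yaw -0.09617438588215504
```

Everything agrees: balance origin is at about (0.564, -0.0496) with yaw -0.0966. The rounds are at bx -88 (left) and -94 (right), both within 1 mm of their track lines, and their tops measure z ≈ 98 to 100. First I'll turn the tool to the balance axes and move behind the right lane.

Add to h.py:
```python
O=np.array([.564,-.0496]);Y=-.0966;B=np.array([[np.cos(Y),np.sin(Y)],[-np.sin(Y),np.cos(Y)]])
def st():
    o=robot.get_obs();p=np.array(o['tool_pos']);b=B@(p[:2]-O)
    print('t',round(o['time'],2),'balance xy mm',(b*1000).round(1),'z',round(p[2]*1000,1),'yaw err',round(o['ee_rot'][2]-Y,4),'w',round(o['width'],4),'F',np.round(o['wrist_force'],1))
```

```text
(no output)
```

jog_arm:
  offsets:
    - [0.02, [0, 0, 0], 0.1163]
    - [0.02, [0, 0, 0], 0.1163]
    - [0.02, [0, 0, 0], 0.1163]
    - [0.02, [0, 0, 0], 0.1163]
    - [0.02, [0.0141, -0.034, 0], 0]
    - [0.02, [0.0141, -0.034, 0], 0]
    - [0.02, [0.0141, -0.034, 0], 0]
    - [0.02, [0.0141, -0.034, 0], 0]
    - [0.02, [0.0141, -0.034, 0], 0]
    - [0.02, [0.0141, -0.034, 0], 0]
    - [0.02, [0.0141, -0.034, 0], 0]
    - [0.02, [0.0141, -0.034, 0], 0]
    - [0.02, [0.0141, -0.034, 0], 0]
    - [0.02, [0.0141, -0.034, 0], 0]
    - [0.02, [0.0141, -0.034, 0], 0]
    - [0.02, [0.0141, -0.034, 0], 0]
    - [0.02, [0, 0, 0], 0]
    - [0.02, [0, 0, 0], 0]

```text
time: 1.7
tool_pos: [0.4063, -0.1217, 0.2053]
ee_rot: [3.141, 0.0, -0.092]
wrist_force: [-0.6, -0.2, -0.4]
width: 0.0201
finger_force: 0.0
```

```bash
python3 -c 'from h import *;st();snap("wrist","w1")'
```

```text
t 1.7 balance xy mm [-150.   -86.9] z 205.3 yaw err 0.0048 w 0.0201 F [-0.6 -0.2 -0.4]
```

View pics/w1.png

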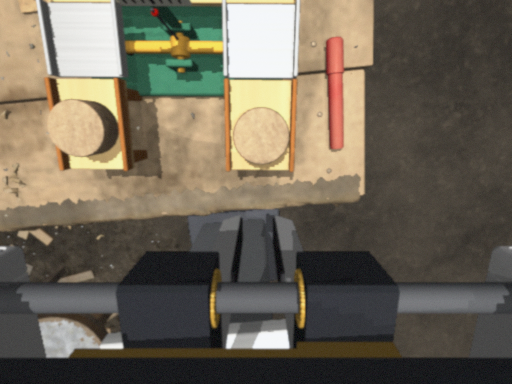

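The wrist view shows the right round at (261,136), with rails at columns 227 and 295. The hand is directly in front of that lane. I'll check the round's position from this view.

Run:
```python
from h import *
s=snap('wrist')
for n,p,z in [('R',(261,136),.1),('L',(77,128),.1),('laneR l',(226,171),.08),('laneR r',(295,170),.08),('Rpan fl',(224,78),.068),('Rpan fr',(298,77),.068)]:
    print(n,(B@(plane(s,*p,z)[:2]-O)*1000).round(1))
```

```text
R [-94.5 -90.7]
L [-87.4  88.1]
laneR l [-132.9  -53.4]
laneR r [-131.7 -127.9]
Rpan fl [-37.3 -52.4]
Rpan fr [ -36.1 -129.2]
```

jog_arm:
  offsets:
    - [0.02, [0, 0.0025, 0.04], 0.005]
    - [0.02, [0, 0, 0.04], 0]
    - [0.02, [0, 0, 0.04], 0]
    - [0.02, [0, 0, 0.011], 0]
    - [0.02, [0, 0, 0], 0]
    - [0.02, [0, 0, 0], 0]

```text
time: 2.3
tool_pos: [0.4058, -0.1269, 0.0754]
ee_rot: [3.141, -0.0, -0.104]
wrist_force: [-0.1, -0.4, 1.8]
width: 0.0203
finger_force: 0.0
```

```bash
python3 -c 'from h import *;st()'
```

```text
t 2.3 balance xy mm [-150.   -92.2] z 75.4 yaw err -0.0069 w 0.0203 F [-0.1 -0.4  1.8]
```

jog_arm:
  offsets:
    - [0.02, [0.01, -0.002, 0.001], -0.005]
    - [0.02, [0.01, 0, 0], 0]
    - [0.02, [0.01, 0, 0], 0]
    - [0.02, [0.01, 0, 0], 0]
    - [0.02, [0.01, 0, 0], 0]
    - [0.02, [0.01, 0, 0], 0]
    - [0.02, [0.01, 0, 0], 0]
    - [0.02, [0.008, 0, 0], 0]
    - [0.02, [0.007, 0, 0], 0]
    - [0.02, [0.006, 0, 0], 0]
    - [0.02, [0.006, 0, 0], 0]
    - [0.02, [0.006, 0, 0], 0]
    - [0.02, [0, 0, 0], 0]

```text
time: 3.38
tool_pos: [0.5094, -0.1339, 0.0735]
ee_rot: [3.141, -0.001, -0.096]
wrist_force: [-0.1, -0.1, 0.3]
width: 0.0199
finger_force: 0.0
```

```bash
python3 -c 'from h import *;st();snap("side","s2")
i=cv2.imread("pics/s2.png")[155:290,150:310];cv2.imwrite("pics/s2c.png",cv2.resize(i,None,fx=4,fy=4))'
```

```text
t 3.38 balance xy mm [-46.2 -89.1] z 73.5 yaw err 0.0003 w 0.0199 F [-0.1 -0.1  0.3]
```

View pics/s2c.png

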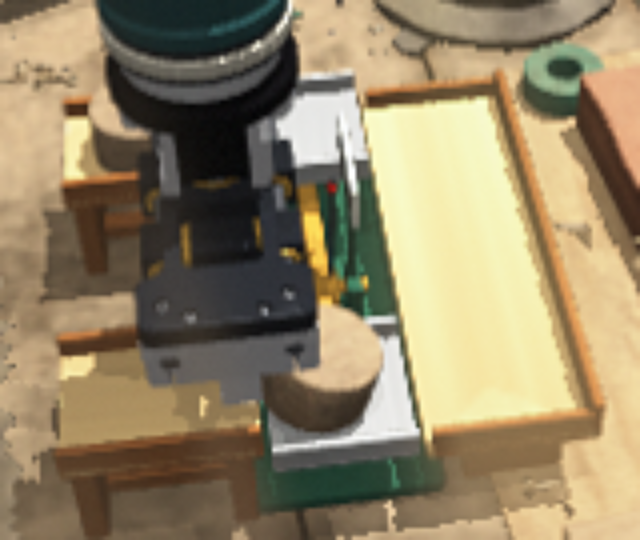

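The right round has reached its pan and still needs about 11 mm. I'll finish the push slowly, back off and rise.

jog_arm:
  offsets:
    - [0.02, [0.004, 0.001, 0], 0]
    - [0.02, [0.004, 0, 0], 0]
    - [0.02, [0.002, 0, 0], 0]
    - [0.02, [0.001, 0, 0], 0]
    - [0.02, [0, 0, 0], 0]
    - [0.02, [-0.01, 0, 0], 0]
    - [0.02, [-0.03, 0, 0], 0]
    - [0.02, [-0.04, 0, -0.02], 0]
    - [0.02, [-0.02, 0, -0.04], 0]
    - [0.02, [-0.02, 0, -0.04], 0]
    - [0.02, [0, 0, 0], 0]

```text
time: 4.35
tool_pos: [0.4058, -0.1258, 0.1745]
ee_rot: [3.137, -0.012, -0.097]
wrist_force: [0.5, 0.3, 0.7]
width: 0.0198
finger_force: 0.0
```

Run:
```python
from h import *
st()
a=snap('top','t3');b=snap('side','s3')
i=cv2.resize(a['color'][140:295,195:360],None,fx=2.4,fy=2.4);j=cv2.resize(b['color'][155:290,150:310],None,fx=2.4,fy=2.4)
h=max(len(i),len(j));f=lambda x:cv2.copyMakeBorder(x,0,h-len(x),0,0,0)
cv2.imwrite('pics/c3.png',np.hstack([f(i),f(j)]));print(i.shape)
```

```text
t 4.35 balance xy mm [-150.2  -91.1] z 174.5 yaw err -0.0006 w 0.0198 F [0.5 0.3 0.7]
(372, 396, 3)
```

View pics/c3.png

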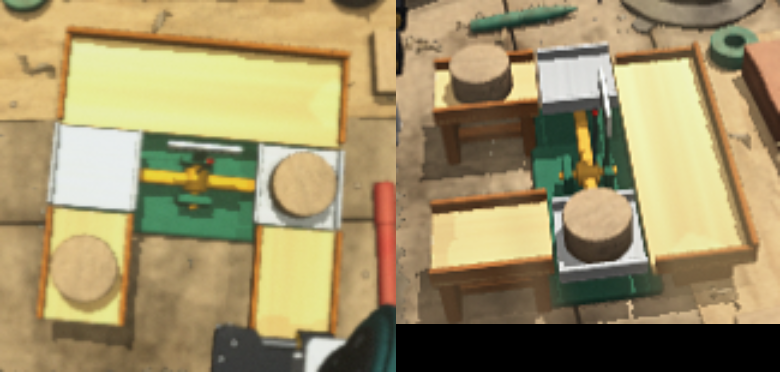

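The right round sits flat on its lowered right pan, at (304,184) in the left half. Next is the left lane.

Run:
```python
from h import *
s=snap('top');p=((304.5)/2.4-.5+195,(184.5)/2.4-.5+140);print((B@(plane(s,*p,.085)[:2]-O)*1000).round(1))
```

```text
[ -0.5 -89.9]
```

jog_arm:
  offsets:
    - [0.02, [0, -0.036, 0], 0]
    - [0.02, [0, -0.036, 0], 0]
    - [0.02, [0, -0.036, 0], 0]
    - [0.02, [0, -0.036, 0], 0]
    - [0.02, [0, -0.036, 0], 0]
    - [0.02, [0, 0, 0], 0]
    - [0.02, [0, 0, 0.04], 0]
    - [0.02, [0, 0, 0.04], 0]
    - [0.02, [0, 0, 0.02], 0]
    - [0.02, [0, 0, 0], 0]
    - [0.02, [0, 0, 0], 0]

```text
time: 5.42
tool_pos: [0.4208, 0.0541, 0.0644]
ee_rot: [3.141, 0.006, -0.097]
wrist_force: [0.6, -0.8, 0.1]
width: 0.0202
finger_force: 0.0
```

```bash
python3 -c 'from h import *;st()'
```

```text
t 5.42 balance xy mm [-152.5   89.4] z 64.4 yaw err 0.0 w 0.0202 F [ 0.6 -0.8  0.1]
```

jog_arm:
  offsets:
    - [0.02, [0, 0, -0.0095], 0]
    - [0.02, [0, 0, 0], 0]
    - [0.02, [0, 0, 0], 0]

```text
time: 5.67
tool_pos: [0.4249, 0.0542, 0.0792]
ee_rot: [-3.141, -0.006, -0.097]
wrist_force: [-0.6, 0.2, 0.6]
width: 0.0201
finger_force: 0.0
```

```bash
python3 -c 'from h import *;st()'
```

```text
t 5.67 balance xy mm [-148.4   89.9] z 79.2 yaw err -0.0001 w 0.0201 F [-0.6  0.2  0.6]
```

jog_arm:
  offsets:
    - [0.02, [0, 0, 0], 0]
    - [0.02, [0, 0, 0], 0]
    - [0.02, [0, 0, 0], 0]

```text
time: 5.92
tool_pos: [0.4229, 0.0544, 0.0766]
ee_rot: [3.142, -0.001, -0.096]
wrist_force: [0.2, -0.1, -0.6]
width: 0.0199
finger_force: 0.0
```

```bash
python3 -c 'from h import *;st()'
```

```text
t 5.92 balance xy mm [-150.5   89.9] z 76.6 yaw err 0.0001 w 0.0199 F [ 0.2 -0.1 -0.6]
```

jog_arm:
  offsets:
    - [0.02, [0.01, 0, 0.002], 0]
    - [0.02, [0.01, 0, 0], 0]
    - [0.02, [0.01, 0, 0], 0]
    - [0.02, [0.01, 0, 0], 0]
    - [0.02, [0.01, 0, 0], 0]
    - [0.02, [0.01, 0, 0], 0]
    - [0.02, [0.01, 0, 0], 0]
    - [0.02, [0.008, 0, 0], 0]
    - [0.02, [0.007, 0, 0], 0]
    - [0.02, [0.006, 0, 0], 0]
    - [0.02, [0.006, 0, 0], 0]
    - [0.02, [0.005, 0, 0], 0]
    - [0.02, [0.004, 0, 0], 0]
    - [0.02, [0.004, 0, 0], 0]
    - [0.02, [0.003, 0, 0], 0]
    - [0.02, [0.002, 0, 0], 0]
    - [0.02, [0, 0, 0], 0]
    - [0.02, [0, 0, 0], 0]

```text
time: 7.42
tool_pos: [0.5372, 0.0434, 0.0743]
ee_rot: [3.142, -0.0, -0.096]
wrist_force: [-0.0, -0.1, 0.1]
width: 0.0196
finger_force: 0.0
```

```bash
python3 -c 'from h import *;st()'
```

```text
t 7.42 balance xy mm [-35.6  90. ] z 74.3 yaw err 0.0002 w 0.0196 F [-0.  -0.1  0.1]
```

Now I'll back off, rise, and let the balance settle for about 1.5 s.

jog_arm:
  offsets:
    - [0.02, [-0.005, 0, 0], 0]
    - [0.02, [-0.02, 0, 0], 0]
    - [0.02, [-0.04, 0, 0], 0]
    - [0.02, [-0.03, 0, -0.02], 0]
    - [0.02, [-0.02, 0, -0.04], 0]
    - [0.02, [0, 0, -0.04], 0]
    - [0.02, [0, 0, 0], 0]
    - [0.02, [0, 0, 0], 0]
    - [0.02, [0, 0, 0], 0]
    - [0.02, [0, 0, 0], 0]
    - [0.02, [0, 0, 0], 0]
    - [0.02, [0, 0, 0], 0]
    - [0.02, [0, 0, 0], 0]
    - [0.02, [0, 0, 0], 0]
    - [0.02, [0, 0, 0], 0]
    - [0.02, [0, 0, 0], 0]
    - [0.02, [0, 0, 0], 0]
    - [0.02, [0, 0, 0], 0]
    - [0.02, [0, 0, 0], 0]
    - [0.02, [0, 0, 0], 0]

```text
time: 9.08
tool_pos: [0.424, 0.0543, 0.1715]
ee_rot: [3.142, -0.0, -0.096]
wrist_force: [0.0, -0.3, 0.4]
width: 0.0199
finger_force: 0.0
```

jog_arm:
  offsets:
    - [0.02, [0, 0, 0], 0]
    - [0.02, [0, 0, 0], 0]
    - [0.02, [0, 0, 0], 0]
    - [0.02, [0, 0, 0], 0]
    - [0.02, [0, 0, 0], 0]
    - [0.02, [0, 0, 0], 0]
    - [0.02, [0, 0, 0], 0]
    - [0.02, [0, 0, 0], 0]
  quiet: true

```text
ok
```

```bash
python3 - <<'E'
from h import *
st()
a=snap('top','t4');b=snap('side','s4')
i=cv2.resize(a['color'][140:295,195:360],None,fx=2.4,fy=2.4);j=cv2.resize(b['color'][155:290,150:310],None,fx=2.4,fy=2.4)
h=max(len(i),len(j));f=lambda x:cv2.copyMakeBorder(x,0,h-len(x),0,0,0)
cv2.imwrite('pics/c4.png',np.hstack([f(i),f(j)]))
E
```

```text
t 9.75 balance xy mm [-149.4   89.9] z 171.4 yaw err 0.0002 w 0.0199 F [ 0.2 -0.   0. ]
```

View pics/c4.png

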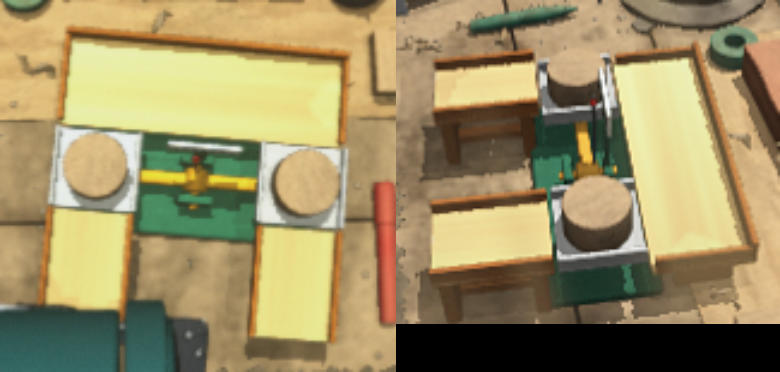

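The beam has tipped: compared with the earlier picture, the right pan has risen (its front lip moved from row 268 to 258) and the left pan has dropped. I'll check this numerically.

Run:
```python
from h import *
a=snap('top');b=snap('side')
T=lambda u,v:((u+.5)/2.4-.5+195,(v+.5)/2.4-.5+140)
S=lambda u,v:((u+.5)/2.4-.5+150,(v+.5)/2.4-.5+155)
for n,t,s,z in [('L',(95,165),(180,65),.085),('R',(306,181),(201,200),.099)]:
    x,e=tri(ray(a,*T(*t)),ray(b,*S(*s)));print(n,(x*1000).round(1),np.round(e,4),'b',(B@(plane(a,*T(*t),z)[:2]-O)*1000).round(1))
# pointer: outer-lip bottoms in before/after images
g=lambda n:cv2.cvtColor(cv2.imread(f'pics/{n}.png')[155:290,150:310],cv2.COLOR_BGR2GRAY)
for n in('side0','s3','s4'):
    h=cv2.cvtColor(cv2.imread(f'pics/{n}.png'),cv2.COLOR_BGR2HSV);w=cv2.inRange(h,(0,0,100),(179,45,255));k=w[230:285,210:262]
    print(n,'right pan lowest white row',230+np.where(k.any(1))[0].max())
```

```text
L [572.   39.5  85.8] [0.001 0.001] b [ 0.5 89.5]
R [ 554.8 -138.3   98.6] [0.0012 0.0012] b [  0.6 -89. ]
side0 right pan lowest white row 266
s3 right pan lowest white row 268
s4 right pan lowest white row 263
```

The left round is the heavier one: its top is at z 86 (pan down), the right one's at 98.6 (pan up), and both match the stated heights. Now I'll come down behind the left round.

jog_arm:
  offsets:
    - [0.02, [0.03, 0, 0], 0]
    - [0.02, [0.03, 0, 0.02], 0]
    - [0.02, [0.03, 0, 0.03], 0]
    - [0.02, [0.004, 0, 0.03], 0]
    - [0.02, [0, 0, 0.012], 0]
    - [0.02, [0, 0, 0.005], 0]
    - [0.02, [0, 0, 0], 0]
    - [0.02, [0, 0, 0], 0]
    - [0.02, [0, 0, 0], 0]

```text
time: 10.7
tool_pos: [0.518, 0.0454, 0.0774]
ee_rot: [-3.141, -0.004, -0.096]
wrist_force: [0.7, -0.2, -0.8]
width: 0.0203
finger_force: 0.0
```

```bash
python3 -c 'from h import *;st()'
```

```text
t 10.7 balance xy mm [-55.   90.2] z 77.4 yaw err 0.0005 w 0.0203 F [ 0.7 -0.2 -0.8]
```

jog_arm:
  offsets:
    - [0.02, [0, 0, 0], 0]
    - [0.02, [0, 0, 0], 0]
    - [0.02, [0.006, 0, 0], 0]
    - [0.02, [0.006, 0, 0], 0]
    - [0.02, [0.006, 0, 0], 0]
    - [0.02, [0.006, 0, 0], 0]
    - [0.02, [0.006, 0, 0], 0]
    - [0.02, [0.006, 0, 0], 0]
    - [0.02, [0.006, 0, 0], 0]
    - [0.02, [0.006, 0, 0], 0]
    - [0.02, [0.006, 0, 0], 0]
    - [0.02, [0.006, 0, 0], 0]
    - [0.02, [0, 0, 0], 0]

```text
time: 11.78
tool_pos: [0.578, 0.0394, 0.0748]
ee_rot: [3.142, -0.001, -0.097]
wrist_force: [0.9, 0.1, 0.2]
width: 0.0202
finger_force: 0.0
```

```bash
python3 -c 'from h import *;st()'
```

```text
t 11.78 balance xy mm [ 5.3 89.9] z 74.8 yaw err -0.0 w 0.0202 F [0.9 0.1 0.2]
```

jog_arm:
  offsets:
    - [0.02, [0.006, 0, 0], 0]
    - [0.02, [0.006, 0, 0], 0]
    - [0.02, [0.006, 0, 0], 0]
    - [0.02, [0.006, 0, 0], 0]
    - [0.02, [0.006, 0, 0], 0]
    - [0.02, [0.004, 0, 0], 0]
    - [0.02, [0.003, 0, 0], 0]
    - [0.02, [0.002, 0, 0], 0]
    - [0.02, [0, 0, 0], 0]

```text
time: 12.53
tool_pos: [0.616, 0.0357, 0.0749]
ee_rot: [3.141, -0.0, -0.096]
wrist_force: [-0.0, -0.5, 0.2]
width: 0.0197
finger_force: 0.0
```

Run:
```python
from h import *
st()
b=snap('side','s5');cv2.imwrite('pics/c5.png',cv2.resize(b['color'][145:290,150:310],None,fx=4,fy=4))
```

```text
t 12.53 balance xy mm [43.5 89.9] z 74.9 yaw err 0.0002 w 0.0197 F [-0.  -0.5  0.2]
```

View pics/c5.png

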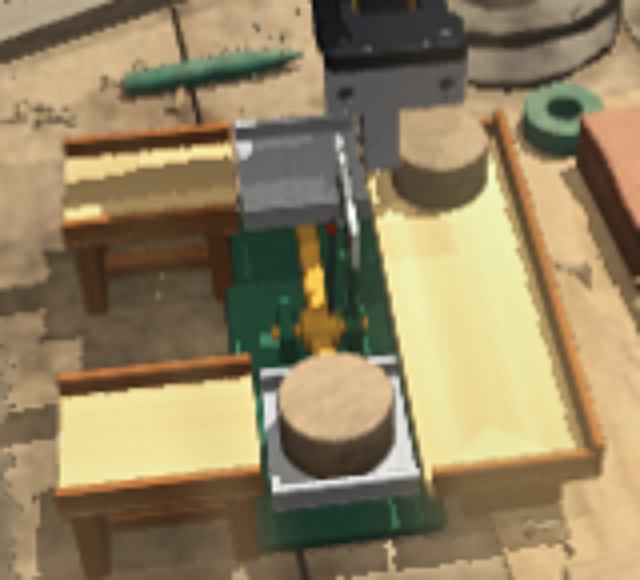

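The heavy round is on the shelf at crop (440,160), and the light one is on its lowered right pan at (335,415). I'll back off a little, go up clear of the balance, wait a second and check.

jog_arm:
  offsets:
    - [0.02, [-0.006, 0, 0], 0]
    - [0.02, [0, 0, -0.02], 0]
    - [0.02, [0, 0, -0.04], 0]
    - [0.02, [0, 0, -0.04], 0]
    - [0.02, [-0.03, 0, -0.02], 0]
    - [0.02, [-0.04, 0, 0], 0]
    - [0.02, [-0.04, 0, 0], 0]
    - [0.02, [-0.04, 0, 0], 0]
    - [0.02, [-0.04, 0, 0], 0]
    - [0.02, [0, 0, 0], 0]
    - [0.02, [0, 0, 0], 0]
    - [0.02, [0, 0, 0], 0]
    - [0.02, [0, 0, 0], 0]
    - [0.02, [0, 0, 0], 0]
    - [0.02, [0, 0, 0], 0]
    - [0.02, [0, 0, 0], 0]
    - [0.02, [0, 0, 0], 0]

```text
time: 14.0
tool_pos: [0.4209, 0.0546, 0.1947]
ee_rot: [3.141, 0.001, -0.097]
wrist_force: [0.3, -0.3, -0.2]
width: 0.0201
finger_force: 0.0
```

Run:
```python
from h import *
st()
a=snap('top','t6');b=snap('side','s6')
i=cv2.resize(a['color'][80:295,140:380],None,fx=1.65,fy=1.65);j=cv2.resize(b['color'][125:340,150:400],None,fx=1.6,fy=1.6)
h=max(len(i),len(j));f=lambda x:cv2.copyMakeBorder(x,0,h-len(x),0,0,0)
cv2.imwrite('pics/c6.png',np.hstack([f(i),f(j)]));print(i.shape)
```

```text
t 14.0 balance xy mm [-152.4   89.9] z 194.7 yaw err -0.0001 w 0.0201 F [ 0.3 -0.3 -0.2]
(355, 396, 3)
```

View pics/c6.png

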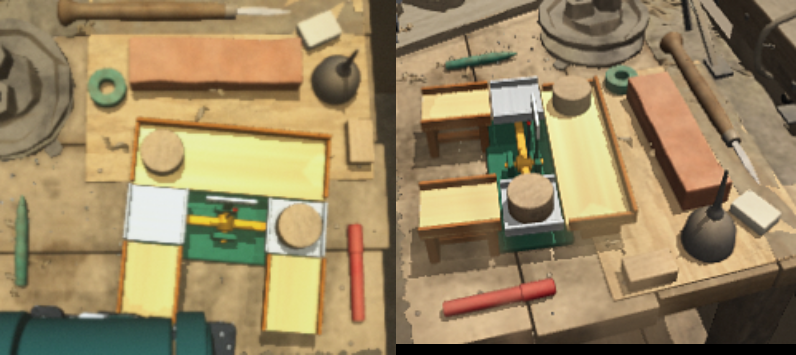

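The heavy round stands at (162,152) on the shelf and the light one at (299,226) on its pan; the bystanders haven't moved. One last position check, then I'll hand in if it passes.

Run:
```python
from h import *
a=snap('top')
T=lambda u,v:((u+.5)/1.65-.5+140,(v+.5)/1.65-.5+80)
x=B@(plane(a,*T(162,152),.084)[:2]-O)*1000;y=B@(plane(a,*T(299,226),.085)[:2]-O)*1000
print(x.round(1),y.round(1))
if 68<x[0]<88 and abs(y[0])<5: print(robot.close_job())
```

```text
[77.3 89. ] [ -1.4 -89.2]
the job is handed in; nothing more can be done
None
```

The left round is the heavier one: it now stands wholly on the rear shelf, the lighter right round lies centred on its pan, and the job is handed in at about 14 s.

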